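# Finish the slat stand and present the board from the flap box

### The arm

A 6-joint arm with a two-finger parallel gripper is mounted at the origin on the work surface. World frame = base frame: x ahead of the robot, y to its left, z up, the work surface at z = 0. Lengths are in m, angles in rad, forces in N, time in s.
With the tool pointing down it reaches from about 0.275 to 0.75 m from the base axis. Payload 10.2 kg.
Tool frame: the origin (TCP) lies midway between the tips of the shut fingers; the grasp point (between the pads) lies 19 mm behind it (env.hold_point_z is the distance from the TCP to the grasp point, in m); z points along the fingers, y is the line along which they close (so a half turn about z gives the same grasp; the last joint's range is limited). The gripper opens to 85 mm and grips with 20 to 120 N. Pads are 22 mm wide; open, the fingers measure 114 mm over their backs; the gripper's body (76 mm by 85 mm) begins 54 mm behind the grasp point. The pads swing forward as they close: fully open they stand 13 mm farther back than shut.
Start: joints at [1.059, 0.313, 1.498, -0, 1.331, -0.223], TCP at [0.15, 0.503, 0.231] pointing down, gripper open.
Joint ranges: [-2.94, 2.94], [-0.97, 2.17], [0.19, 2.56], [-1.23, 4.37], [0.02, 3.11], [-2.88, 2.88]. Speed limits (rad/s): [2.39, 2.39, 3.01, 3.14, 3.14, 3.14].

### API

Orientations are given as a unit quaternion [x, y, z, w].
In Python, from bench import env, kinematics, monitor, eyes, job gives the robot as it stands. The module is installed in compiled form; this text tells all that it offers. Calls block until the motion is done:
- env.reach(position, orientation): joint-space move of the TCP to a pose.
- env.movel(position, velocity=0.15, frame=None, guard=None): straight line of the TCP; frame=None keeps the orientation; velocity is the mean speed in m/s. With guard (N) it stops when the force on the tool has changed by that much, and returns True; else False.
- env.set_joints(angles): joint-space move.
- env.release() and env.close_gripper(effort=None): open the fingers fully, or close them until they stop; effort is the grip in N (None keeps the last).
- env.hold(seconds).
- kinematics.ik(position, orientation): joint angles nearest the present ones, or None.
- monitor.sense(): the state.
- eyes.grab_frame(name): name is "scene" or "top" or "wrist"; returns a dict with "frame" (480x640x3 uint8, red, green, blue), "mtx" (3x3 intrinsics, pixels), "k1" (the pictures are not rectified: a ray, as slopes to the right and down, at radius r is drawn at 1 + k1 r^2 times it, then the intrinsics apply), "view" (4x4, takes a point from world to camera coordinates). Camera axes: x right, y down, z forward; pixel columns grow to the right and rows downward; lengths in m; the calibration is good to about 2 mm. A picture is of the moment at which its call begins. There is no depth.
A pose or a line that the arm cannot do raises env.MotionError and nothing moves.
- job.hand_in(): hands the job in; it is judged then, once.
The state is a dict: "clock": time; "joints": joint angles; "qvel": joint speeds; "joint_efforts": joint torques, N m; "position": TCP position; "ee_rot": TCP orientation; "contact_force": force on the tool from outside, world axes, zero at the start; "ft_torque": the same for the moment, N m; "finger_gap": opening from 0.0 (shut) to 1.0 (fully open); "gripper_force": force on a finger pad.
Only numpy, scipy, OpenCV 4.12 (cv2) and the standard library are available. Lean on these libraries where they do the work, as an engineer would, in place of code of your own. Each camera call takes 0.05 s, during which the arm holds its last target. There are 200 camera calls.

### The job

Finish the slat stand: lay the two loose slats side by side across its upper pair, in line with the bottom pair of slats, to make the third crosswise layer. Then lift the flap of the plywood box until it stands about upright, draw out the board hidden inside, and finish while still holding the board with the gripper: upright, centred over the stand, its broad faces parallel to the slats you laid, its lower edge about four centimetres clear above them. Leave the flap upright, and do not disturb the two jars, the tape roll or the brush.

Things in the scene. Friction and masses are not known exactly. Their poses are not given: they have to be found in the camera images.
- stand: Fixed slat stand: 160 x 160 x 6 mm fibreboard base with two layers of pine slats (each 130 x 22 x 16 mm). Origin at the centre of its underside, z up. Bottom pair along the stand's y, centre lines at x = +40 and -40 mm; upper pair across it, along x, at y = +40 and -40 mm. Third-layer slats belong directly over the bottom pair, centred on y = 0.
- stand_top (a point): Point on the stand's axis, level with the top of its upper pair of slats, 38 mm above the table: third-layer slats rest at this height, so their centres come to 46 mm and their tops to 54 mm above the table. Axes as the stand's.
- slat0_center (a point): Centre of a loose pine slat, 130 x 22 x 16 mm, 35 g, lying flat on the table (centre 8 mm above it). x axis along its length, z up. The two loose slats are alike; either may go in either place.
- slat1_center (a point): Centre of the other loose pine slat, same size and axes.
- case: Fixed plywood box, 160 mm (x) by 180 mm (y) by 130 mm high, walls and floor 6 mm, covered by the flap. Origin at the centre of its underside, z up. Inside on the floor two rails (30 mm tall, 12 mm thick) along y leave a slot 13 mm wide, its centre at x = -10 mm, in which the board stands.
- flap (a joint): Flap angle in rad: 0 closed, 1.57 upright, stop at 1.75; starts up to 0.1 ajar. The hinge is stiff (about 0.28 N m of friction): the flap stays where it is left and its bar must be drawn with 2 to 4 N. The flap is 8 mm thick, its underside level with the hinge line, 166 mm from hinge to free edge, 184 mm wide.
- flap_bar (a point): Middle of the flap's steel bar handle: round, 10 mm thick, 90 mm long between two end posts, along the box's y; its centre is 38 mm above the flap's upper face, 140 mm from the hinge line, 26 mm from the free edge (on the box's -x side). Axes turn with the flap: x from free edge to hinge, y along the bar, z out of the upper face.
- flap_hinge (a point): Middle of the flap's hinge line on the box's +x rim, 130 mm above the table; the line runs along y. From here, in the flap's axes (see the bar), the bar is at x = -140, z = +46 mm. Opening lifts the free edge up and over towards the box's +x side.
- board_center (a point): Centre of the hidden fibreboard board, 9 mm thick (x) by 120 mm wide (y) by 100 mm tall (z up), 90 g. It stands on edge in the box's slot with 2 mm of play either side, lower edge 6 mm and top edge 106 mm above the table, 24 mm below the box's rim, and up to 12 mm off the box's middle along y.
- jar_a: Bystander: paint jar, 64 mm across, 90 mm high. Origin at its underside.
- jar_b: Bystander: second paint jar of the same size. Origin at its underside.
- tape: Bystander: roll of tape lying flat, 90 mm across, 24 mm high. Origin at its underside.
- brush: Bystander: paint brush lying on the table.
There are look-alikes about, which are no part of the job. Leave any orange look-alike of the part that bears slat1_center alone. There is more than one size of the stand; the one meant has the size given above.

How it is judged:
On the way, in this order (a step that is already met when the one before it is completed fails the run):
1. both loose slats lie released as the third layer of the stand, crosswise on the second (y of slat0_center in the frame of stand between -0.018 and 0.018 m and z of slat0_center in the frame of stand between 0.042 and 0.05 m and angle between the x axis of each of slat0_center, slat1_center and the y axis of stand, either way round below 0.2 rad and y of slat1_center in the frame of stand between -0.018 and 0.018 m and z of slat1_center in the frame of stand between 0.042 and 0.05 m and ((x of slat0_center in the frame of stand between 0.026 and 0.054 m and x of slat1_center in the frame of stand between -0.054 and -0.026 m) or (x of slat0_center in the frame of stand between -0.054 and -0.026 m and x of slat1_center in the frame of stand between 0.026 and 0.054 m)) and contact force between each of slat0, slat1 and the fingers below 0.2 N), for 0.2 s.
2. the flap stands open (more than 1.15 rad) (value of joint flap above 1.15 rad), for 0.2 s.
3. the board is drawn up out of the box, its lower edge above the rim, held by the gripper (height (world z) of board_center above 0.185 m and contact force between board and the fingers above 1 N), for 0.05 s.
At the end, for the whole second after the job is handed in: Slats on layer two within 14 mm across, 18 mm along and 0.2 rad of their places, released; flap over 1.15 rad; board gripped, touching nothing else, still, within 30 mm of the stand's axis, lower edge 10 to 90 mm over the slats, upright and parallel to them within 0.2 rad (all of step 1 and value of joint flap above 1.15 rad and contact force between board and the fingers above 1 N and contact force between board and stand below 0.1 N and contact force between board and slat0 below 0.1 N and contact force between board and slat1 below 0.1 N and contact force between board and case below 0.1 N and contact force between board and flap below 0.1 N and horizontal distance between board_center and stand_top below 0.03 m and z of board_center in the frame of stand between 0.114 and 0.194 m and angle between board_center's own z axis and vertical below 0.2 rad and angle between the y axis of board_center and the y axis of stand, either way round below 0.2 rad and linear speed of board below 0.03 m/s); the arm keeps its last pose, push and grip.
It fails at once if the jar (jar_a) is pushed more than 30 mm (distance of jar_a from where it was at the start of the episode above 0.03 m).
It fails at once if the jar (jar_b) is pushed more than 30 mm (distance of jar_b from where it was at the start of the episode above 0.03 m).
It fails at once if the tape roll (tape) is pushed more than 30 mm (distance of tape from where it was at the start of the episode above 0.03 m).
It fails at once if the brush (brush) is pushed more than 30 mm (distance of brush from where it was at the start of the episode above 0.03 m).
It also fails if it takes over 72 s, if anything falls off the work surface, if the arm or the gripper's body presses on something with over 40 N, if the wrist force passes 120 N, or if a joint passes its speed limit or range.

## Working session

There is one attempt and no reset: what is moved stays moved. The work goes in short steps, each a Python script; the robot and the scene stay as the last script left them, time stands still between calls to the robot, and variables do not carry over. Pictures are saved under pics/ and viewed, at most 10 in all, crops included, and the job is handed in when it is done.

```bash
mkdir -p pics; ls; cat > h.py <<'E'
import numpy as np, cv2
from scipy.spatial.transform import Rotation as R
from bench import env,kinematics,monitor,eyes,job
def shot(name,fn):
    f=eyes.grab_frame(name); cv2.imwrite('pics/'+fn+'.png',f['frame'][:,:,::-1])
    np.savez('pics/'+fn+'.npz',mtx=f['mtx'],k1=f['k1'],view=f['view'],frame=f['frame']); return f
def world(fn,px,z):
    f=np.load('pics/'+fn+'.npz'); px=np.atleast_2d(np.array(px,float))
    D=np.array([float(f['k1']),0,0,0,0])
    n=cv2.undistortPoints(px[:,None,:],f['mtx'],D)[:,0]
    V=f['view']; Ro,t=V[:3,:3],V[:3,3]; c=-Ro.T@t
    d=np.c_[n,np.ones(len(n))]@Ro
    return c+d*((z-c[2])/d[:,2])[:,None]
def pix(fn,P):
    f=np.load('pics/'+fn+'.npz'); V=f['view']
    D=np.array([float(f['k1']),0,0,0,0])
    return cv2.projectPoints(np.atleast_2d(np.array(P,float)),cv2.Rodrigues(V[:3,:3])[0],V[:3,3],f['mtx'],D)[0][:,0]
def down(yaw): # tool z down, tool y (closing) at world angle yaw
    y=np.array([np.cos(yaw),np.sin(yaw),0]); z=np.array([0,0,-1.]); x=np.cross(y,z)
    return R.from_matrix(np.c_[x,y,z]).as_quat()
E
python3 - <<'E'
from h import *
for n in('top','scene'):
    f=shot(n,n+'0'); print(f['mtx'].tolist(),f['k1'],np.round(f['view'],3).tolist())
print(monitor.sense(),env.hold_point_z)
E
```

```text
pics
[[509.54633919482654, 0.0, 323.25568739796984], [0.0, 509.54633919482654, 244.24803249816588], [0.0, 0.0, 1.0]] -0.06851312936112626 [[0.007, -1.0, 0.003, -0.018], [-0.99, -0.007, -0.144, 0.569], [0.144, -0.002, -0.99, 1.298], [0.0, 0.0, 0.0, 1.0]]
[[513.8224272772082, 0.0, 311.91613065046045], [0.0, 513.8224272772082, 237.39877659747725], [0.0, 0.0, 1.0]] -0.1435181931190923 [[-0.62, 0.785, -0.009, 0.369], [0.529, 0.409, -0.744, -0.188], [-0.58, -0.466, -0.668, 1.601], [0.0, 0.0, 0.0, 1.0]]
{'clock': 0.1, 'joints': array([ 1.05858961e+00,  3.13386163e-01,  1.49833562e+00, -2.45791747e-05,
        1.33101524e+00, -2.23395059e-01]), 'qvel': array([ 0.00059781, -0.004163  , -0.00224643, -0.00045087,  0.00175047,
        0.00065848]), 'joint_efforts': array([ 1.48791158e-03, -4.12904227e+01, -2.60145003e+01, -2.22119370e-04,
        3.06626171e-03,  2.70412369e-05]), 'position': array([0.14942879, 0.50304995, 0.23080594]), 'ee_rot': array([ 1.43901548e-01,  9.89591844e-01, -5.38207495e-04, -1.94598561e-04]), 'contact_force': array([-0.00648631,  0.1142206 , -0.32465994]), 'ft_torque': array([0.02054266, 0.00284308, 0.00443333]), 'gripper_force': 0.0, 'finger_gap': 1.0000517644462856} 0.0187
```

View pics/top0.png

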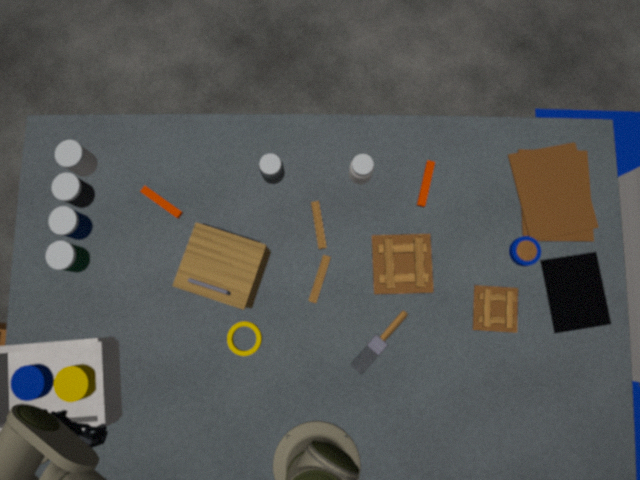

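View pics/scene0.png

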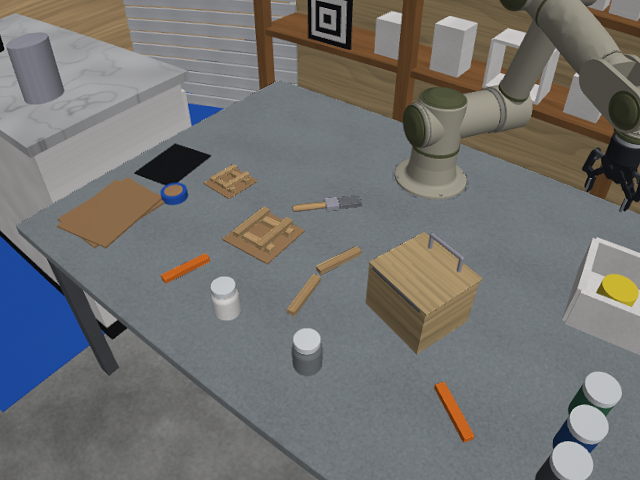

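The top picture shows the large stand at (402,264), pine slats at (318,225) and (320,279), and the box at (221,265) with its bar at (208,286). The brush is at (378,343), the tape at (243,339), and the jars at (270,167) and (362,167). The scene picture confirms the bar side faces the robot.

```bash
python3 - <<'E'
import cv2
a=cv2.imread('pics/top0.png')
cv2.imwrite('pics/c1.png',cv2.resize(a[190:315,290:440],None,fx=5,fy=4.8,interpolation=cv2.INTER_CUBIC)[:600,:750])
cv2.imwrite('pics/c2.png',cv2.resize(a[210:320,165:280],None,fx=5,fy=5,interpolation=cv2.INTER_CUBIC))
E
```

```text
(no output)
```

View pics/c1.png

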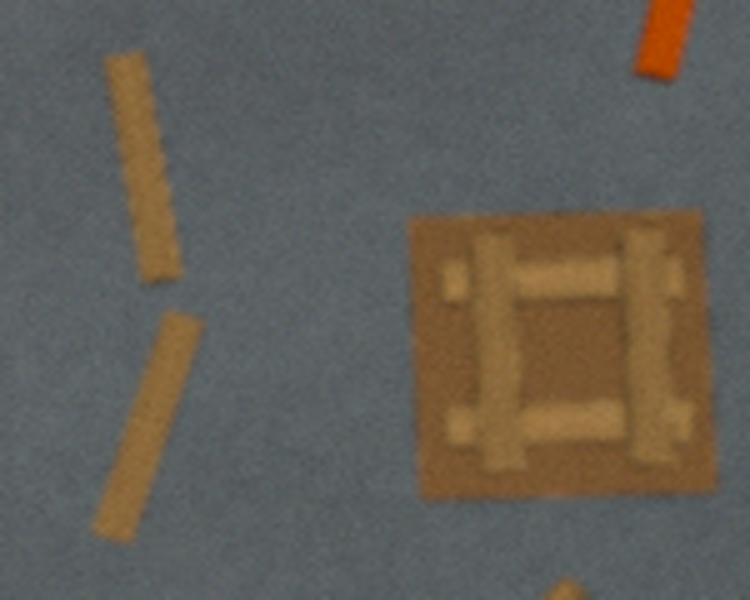

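View pics/c2.png

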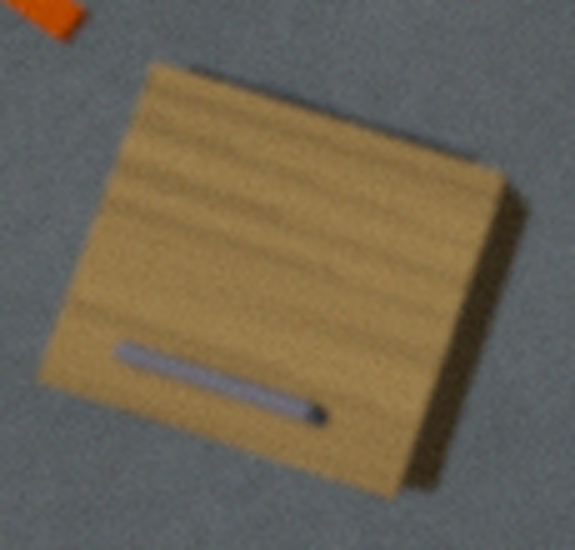

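The crops give slat, stand-base, flap and bar corners. In c1 the slats' corners are around (106,60)–(183,277) and (165,313)–(132,543), and the stand base runs (409,216)–(717,492). In c2 the flap corners are (153,63), (505,172), (397,498) and (40,382), and the bar runs (117,350)–(325,415).

```bash
python3 - <<'E'
from h import *
from scipy.optimize import least_squares
c1=lambda p:np.c_[(np.array(p)[:,0]+.5)/5-.5+290,(np.array(p)[:,1]+.5)/4.8-.5+190]
c2=lambda p:(np.array(p)+.5)/5-.5+np.array([165,210])
def rect(px,z,l,w):
    def f(v):
        c,s=np.cos(v[2]),np.sin(v[2])
        L=np.array([[l,w],[l,-w],[-l,-w],[-l,w]])/2
        P=np.c_[v[0]+c*L[:,0]-s*L[:,1],v[1]+s*L[:,0]+c*L[:,1],np.full(4,z)]
        return (pix('top0',P)-px).ravel()
    W=world('top0',px,z); m=W.mean(0); e=W[1]-W[2] # edge along +l
    r=least_squares(f,[m[0],m[1],np.arctan2(e[1],e[0])]); return r.x,np.abs(r.fun).max()
# image up=+x, left=+y: corner order up-left,up-right,down-right,down-left
print('s0',rect(c1([(106,60),(145,52),(183,277),(142,283)]),.016,.13,.022))
print('s1',rect(c1([(165,313),(205,321),(132,543),(92,532)]),.016,.13,.022))
print('stand',rect(c1([(409,216),(703,211),(717,492),(420,500)]),.006,.16,.16))
px=c2([(153,63),(505,172),(397,498),(40,382),(117,350),(325,415)])
def case(v):
    a=v[3]; P=[]
    for x,y,z in [(0,.092,.008),(0,-.092,.008),(-.166,-.092,.008),(-.166,.092,.008),(-.14,.047,.046),(-.14,-.047,.046)]:
        X=x*np.cos(a)+z*np.sin(a)+.08; Z=-x*np.sin(a)+z*np.cos(a)+.130
        c,s=np.cos(v[2]),np.sin(v[2]); P.append([v[0]+c*X-s*y,v[1]+s*X+c*y,Z])
    return (pix('top0',P)-px).ravel()
r=least_squares(case,[.45,.2,-.2,.05]);print('case',r.x,r.fun.round(2))
print('jars',world('top0',[(270,160),(362,160)],.09),'tape',world('top0',[(243,339)],.024))
E
```

```text
s0 (array([ 6.26756589e-01, -3.34154550e-04,  1.63902261e-01]), np.float64(0.33785470278473895))
s1 (array([ 0.48113495, -0.00412924, -0.29754848]), np.float64(0.7703166336575293))
stand (array([ 0.52426143, -0.22629266,  0.02871333]), np.float64(0.27277113675870623))
case [ 0.50471039  0.23672679 -0.2916079   0.03278794] [ 0.02 -0.12  0.55 -0.13  0.48  0.09 -0.32  0.39  1.49  0.41 -2.18 -0.62]
jars [[ 0.78246377  0.12624673  0.09      ]
 [ 0.78426421 -0.1129101   0.09      ]] tape [[0.32118469 0.19316285 0.024     ]]
```

```bash
cat >> h.py <<'E'
S0=(.6268,-.0003,.1639);S1=(.4811,-.0041,-.2975);ST=np.array([.5243,-.2263,.0287])
CASE=np.array([.5047,.2367,-.2916])
def fr(F,x,y,z=0):
    c,s=np.cos(F[2]),np.sin(F[2]); return np.array([F[0]+c*x-s*y,F[1]+s*x+c*y,z])
def best(p,yaw):
    o=[]
    for k in(-1,0,1,2):
        q=kinematics.ik(p,down(yaw+k*np.pi))
        if q is not None:o.append((abs(q[5]),k))
    return yaw+min(o)[1]*np.pi
def st(t=''):
    s=monitor.sense();print(t,round(s['clock'],2),s['position'].round(4),'F',s['contact_force'].round(1),'gap',round(s['finger_gap'],3),'gf',round(s['gripper_force'],1));return s
def place(S,sx):
    p=np.array([S[0],S[1],.2]); ya=best(p,S[2]+np.pi/2)
    env.reach(p,down(ya)); p[2]=.003
    print('guard',env.movel(p,velocity=.2,guard=10)); zg=monitor.sense()['position'][2]
    env.close_gripper(40); st('gripped')
    p[2]=.16; env.movel(p,velocity=.3)
    d=fr(ST,sx,0,.16); yb=best(d,ST[2]); env.reach(d,down(yb)); st('over')
    d[2]=zg+.045; env.movel(d,velocity=.25)
    d[2]=zg+.0375; print('guard',env.movel(d,velocity=.04,guard=5)); st('down')
    env.release(); st('rel'); d[2]=.2; env.movel(d,velocity=.35)
E
python3 - <<'E'
from h import *
p=monitor.sense()['position'].copy(); p[2]=.32; env.movel(p,velocity=.3)
place(S0,.04); st('end'); shot('top','top1')
E
```

```text
guard False
gripped 4.78 [ 6.27e-01 -4.00e-04  3.30e-03] F [0.4 0.2 4.2] gap 0.247 gf 39.6
over 7.05 [ 0.5643 -0.2247  0.1595] F [ 1.1 -0.6 -1.4] gap 0.242 gf 39.2
guard False
down 7.97 [ 0.5644 -0.2252  0.0422] F [-0.2 -0.1  0.5] gap 0.244 gf 39.2
rel 8.62 [ 0.5643 -0.2251  0.0418] F [-0.4  0.4  0.3] gap 0.999 gf 0.0
end 9.22 [ 0.5642 -0.2251  0.2003] F [-0.3 -0.1 -0. ] gap 1.003 gf 0.0
```

```bash
python3 - <<'E'
from h import *
place(S1,-.04)
p=fr(CASE,-.2,0,.32); env.reach([.42,.0,.33],monitor.sense()['ee_rot']); st('end'); f=shot('top','top2')
cv2.imwrite('pics/c3.png',cv2.resize(f['frame'][190:315,290:440,::-1],None,fx=5,fy=4.8,interpolation=cv2.INTER_CUBIC))
P=[fr(ST,x+a*.011,b*.065,.054) for x in(.04,-.04) for a,b in((1,1),(1,-1),(-1,-1),(-1,1))]
print(((pix('top2',P)-[290,190]+.5)*[5,4.8]-.5).round())
E
```

```text
guard False
gripped 11.93 [ 0.4813 -0.0041  0.0033] F [-0.5  0.7  6. ] gap 0.248 gf 39.8
over 13.5 [ 0.4841 -0.2264  0.159 ] F [-1.1  0.5 -0.8] gap 0.247 gf 39.2
guard False
down 14.43 [ 0.4845 -0.2275  0.0417] F [-0.5  0.2 -0.3] gap 0.242 gf 39.2
rel 15.07 [ 0.4843 -0.2275  0.0412] F [0.2 0.1 0.5] gap 0.998 gf 0.0
end 16.72 [ 0.4202 -0.0007  0.3289] F [-0.3 -0.3  0.2] gap 1.0 gf 0.0
[[449. 253.]
 [696. 248.]
 [699. 288.]
 [450. 294.]
 [454. 400.]
 [704. 395.]
 [706. 436.]
 [456. 441.]]
```

View pics/c3.png

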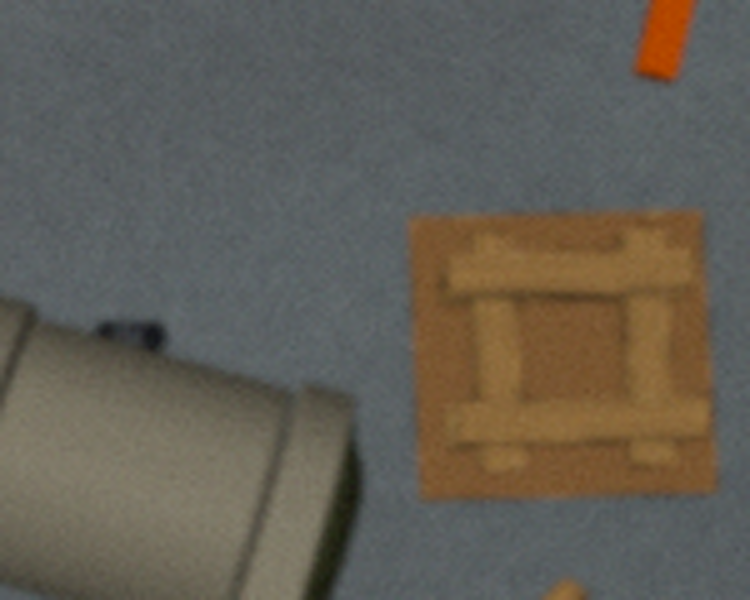

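Both slats lie within about 3 mm of their predicted outlines. Next is the flap, so I'll check which tilts are reachable along the arc.

```bash
cat >> h.py <<'E'
def barp(a,y=0): return fr(CASE,.08-.14*np.cos(a)+.046*np.sin(a),y,.13+.14*np.sin(a)+.046*np.cos(a))
def pose(a,t,flip,back=0.,y=0):
    q=R.from_rotvec(t*np.array([-np.sin(CASE[2]),np.cos(CASE[2]),0]))*R.from_quat(down(CASE[2]+flip*np.pi))
    return barp(a,y)+(env.hold_point_z-back)*q.as_matrix()[:,2], q.as_quat()
E
python3 - <<'E'
from h import *
for y in(0,-.02):
 for flip in(0,1):
  for a in(.03,.5,1.,1.3,1.6):
   r=[]
   for t in np.arange(0,1.61,.2):
    if t>a+.01 and t>0: break
    q=kinematics.ik(*pose(a,t,flip,0,y)); r.append('-' if q is None else str(q.round(1).tolist()) if t in(0,) else '%.1f:q2 %.1f q3 %.1f q5 %.1f q6 %.1f'%(t,q[1],q[2],q[4],q[5]))
   print(flip,y,a,r[0],'|'.join(r[1:]))
E
```

```text
0 0 0.03 [0.3, 0.4, 1.6, -0.0, 1.2, 0.6] 
0 0 0.5 [0.2, 0.4, 1.5, -0.0, 1.3, 0.5] 0.2:q2 0.4 q3 1.4 q5 1.5 q6 0.5|0.4:q2 0.5 q3 1.3 q5 1.7 q6 0.5
0 0 1.0 [0.2, 0.4, 1.3, -0.0, 1.4, 0.5] 0.2:q2 0.5 q3 1.1 q5 1.7 q6 0.4|0.4:q2 0.6 q3 1.0 q5 1.9 q6 0.4|0.6:q2 0.7 q3 0.9 q5 2.1 q6 0.5|0.8:q2 0.8 q3 0.8 q5 2.3 q6 0.5|1.0:q2 0.9 q3 0.7 q5 2.4 q6 0.6
0 0 1.3 [0.2, 0.5, 1.1, -0.0, 1.5, 0.5] 0.2:q2 0.6 q3 1.0 q5 1.7 q6 0.4|0.4:q2 0.7 q3 0.8 q5 2.0 q6 0.4|0.6:q2 0.8 q3 0.7 q5 2.2 q6 0.5|0.8:q2 1.0 q3 0.5 q5 2.4 q6 0.5|1.0:q2 1.1 q3 0.4 q5 2.6 q6 0.7|1.2:q2 1.2 q3 0.3 q5 2.7 q6 0.9
0 0 1.6 [0.1, 0.6, 1.0, -0.0, 1.5, 0.4] 0.2:q2 0.7 q3 0.8 q5 1.8 q6 0.4|0.4:q2 0.8 q3 0.6 q5 2.0 q6 0.4|0.6:q2 1.0 q3 0.4 q5 2.3 q6 0.5|-|-|-|-|-
1 0 0.03 [0.3, 0.4, 1.6, -0.0, 1.2, -2.6] 
1 0 0.5 [0.2, 0.4, 1.5, -0.0, 1.3, -2.6] 0.2:q2 0.4 q3 1.4 q5 1.5 q6 -2.7|0.4:q2 0.5 q3 1.3 q5 1.7 q6 -2.7
1 0 1.0 [0.2, 0.4, 1.3, -0.0, 1.4, -2.7] 0.2:q2 0.5 q3 1.1 q5 1.7 q6 -2.7|0.4:q2 0.6 q3 1.0 q5 1.9 q6 -2.7|0.6:q2 0.7 q3 0.9 q5 2.1 q6 -2.7|0.8:q2 0.8 q3 0.8 q5 2.3 q6 -2.7|1.0:q2 0.9 q3 0.7 q5 2.4 q6 -2.6
1 0 1.3 [0.2, 0.5, 1
[... 1238 characters left out ...]
:q2 0.4 q3 1.4 q5 1.5 q6 -2.7|0.4:q2 0.5 q3 1.3 q5 1.7 q6 -2.7
1 -0.02 1.0 [0.2, 0.4, 1.3, -0.0, 1.4, -2.7] 0.2:q2 0.5 q3 1.2 q5 1.6 q6 -2.7|0.4:q2 0.6 q3 1.0 q5 1.9 q6 -2.7|0.6:q2 0.7 q3 0.9 q5 2.1 q6 -2.7|0.8:q2 0.8 q3 0.8 q5 2.2 q6 -2.7|1.0:q2 0.9 q3 0.8 q5 2.4 q6 -2.6
1 -0.02 1.3 [0.1, 0.5, 1.2, -0.0, 1.5, -2.7] 0.2:q2 0.6 q3 1.0 q5 1.7 q6 -2.7|0.4:q2 0.7 q3 0.9 q5 1.9 q6 -2.7|0.6:q2 0.8 q3 0.7 q5 2.2 q6 -2.7|0.8:q2 0.9 q3 0.6 q5 2.4 q6 -2.7|1.0:q2 1.0 q3 0.5 q5 2.5 q6 -2.6|1.2:q2 1.1 q3 0.4 q5 2.7 q6 -2.4
1 -0.02 1.6 [0.1, 0.6, 1.0, -0.0, 1.5, -2.7] 0.2:q2 0.7 q3 0.9 q5 1.8 q6 -2.8|0.4:q2 0.8 q3 0.7 q5 2.0 q6 -2.8|0.6:q2 0.9 q3 0.5 q5 2.2 q6 -2.7|0.8:q2 1.1 q3 0.3 q5 2.5 q6 -2.6|-|-|-|-
```

```bash
python3 - <<'E'
from h import *
a0=.033
p,q=pose(a0,0,0); env.reach([p[0],p[1],.28],q)
print('g',env.movel(p,velocity=.2,guard=8)); st('at bar')
env.close_gripper(25); st('grip')
for i,a in enumerate(np.linspace(a0,1.6,15)[1:]):
    p,q=pose(a,.25*a,0)
    env.movel(p,velocity=.12,frame=q)
    if i%3==0: st('a%.2f'%a)
    if np.linalg.norm(monitor.sense()['contact_force'])>30: st('HIGH');break
st('end'); shot('scene','sc1')
E
```

```text
g False
at bar 18.52 [0.4496 0.2532 0.1632] F [-0.2  0.4  0.1] gap 1.0 gf 0.0
grip 19.2 [0.4493 0.2534 0.1619] F [ 3.7 -0.8 -1.6] gap 0.104 gf 24.9
a0.14 19.48 [0.4546 0.2517 0.177 ] F [ 2.9 -0.6 -1.3] gap 0.106 gf 25.1
a0.48 20.33 [0.4799 0.2438 0.217 ] F [-7.1 -3.1  5. ] gap 0.107 gf 25.5
a0.82 21.18 [0.5175 0.2322 0.2469] F [-9.4 -6.4 15.9] gap 0.107 gf 25.9
a1.15 22.03 [0.5625 0.2187 0.2604] F [-2.5 -8.4 13.9] gap 0.106 gf 26.1
a1.49 22.88 [0.6087 0.2046 0.2567] F [ 0.6 -7.4  9. ] gap 0.108 gf 26.3
end 23.17 [0.6236 0.2002 0.2517] F [ 3.7 -8.8  8.1] gap 0.104 gf 26.4
```

View pics/sc1.png

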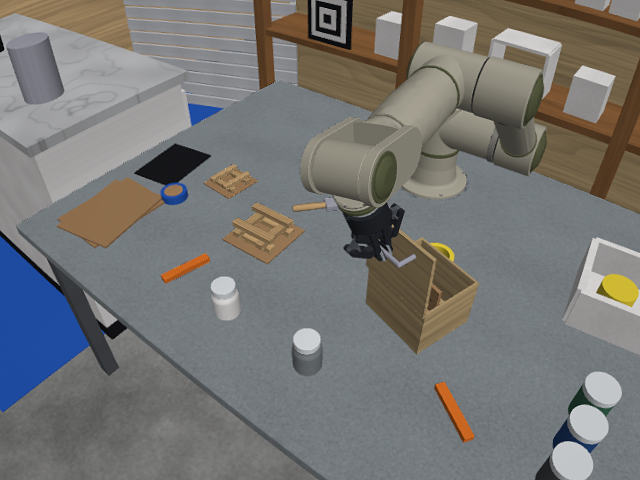

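```bash
python3 - <<'E'
from h import *
env.release(); st('rel')
s=monitor.sense(); zt=R.from_quat(s['ee_rot']).as_matrix()[:,2]
env.movel(s['position']-.13*zt,velocity=.3); st('up')
p=fr(CASE,-.04,0,.38); env.reach(p,down(CASE[2])); st('over box')
f=shot('wrist','w1'); shot('top','top3')
P=[fr(CASE,-.01+a*.0045,b*.06,.106) for a,b in((1,1),(1,-1),(-1,-1),(-1,1))]
print(pix('w1',P).round(), pix('w1',[fr(CASE,a*.08,b*.09,.13) for a,b in((1,1),(1,-1),(-1,-1),(-1,1))]).round())
E
```

```text
rel 23.94 [0.6224 0.2014 0.2513] F [ 0.8 -0.3 -1.3] gap 1.002 gf 0.8Traceback (most recent call last):
  File "<stdin>", line 4, in <module>
bench.MotionError: the arm cannot follow that straight line within its joint ranges
```

```bash
python3 - <<'E'
from h import *
s=monitor.sense(); zt=R.from_quat(s['ee_rot']).as_matrix()[:,2]
for d in(.08,.06,.045,.03):
    try: env.movel(s['position']-d*zt,velocity=.25); print(d);break
    except env.MotionError: pass
st('up1')
p=monitor.sense()['position'].copy(); 
for z in(.38,.36,.34,.32):
    p[2]=z
    try: env.movel(p,velocity=.25,frame=down(CASE[2])); print(z);break
    except env.MotionError: pass
st('up2')
if p[2]>.33:
    p=fr(CASE,-.04,0,.38); env.movel(p,velocity=.3); st('over box')
    f=shot('wrist','w1'); shot('top','top3')
    P=[fr(CASE,-.01+a*.0045,b*.06,.106) for a,b in((1,1),(1,-1),(-1,-1),(-1,1))]
    print(pix('w1',P).round().tolist(), pix('w1',[fr(CASE,a*.08,b*.09,.13) for a,b in((1,1),(1,-1),(-1,-1),(-1,1))]).round().tolist())
E
```

```text
0.06
up1 24.47 [0.6447 0.1948 0.3056] F [ 0.6  0.1 -0.6] gap 0.997 gf 0.0
0.38
up2 25.02 [0.6438 0.1951 0.3794] F [-0.1 -0.4 -1.4] gap 1.002 gf 0.0
over box 25.93 [0.4675 0.2477 0.3787] F [ 0.3  0.2 -0.5] gap 0.998 gf 0.0
[[350.0, 140.0], [347.0, 255.0], [339.0, 255.0], [341.0, 140.0]] [[444.0, 107.0], [430.0, 289.0], [277.0, 289.0], [272.0, 107.0]]
```

View pics/w1.png

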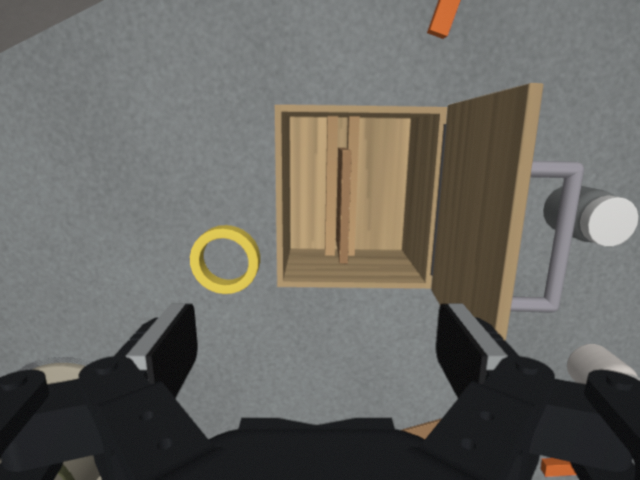

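```bash
python3 - <<'E'
from h import *
p=fr(CASE,-.01,-.0083,.2); env.movel(p,velocity=.25)
p[2]=.074; g=env.movel(p,velocity=.12,guard=12); print(g); st('in')
if not g:
    env.close_gripper(60); st('grip')
    zg=monitor.sense()['position'][2]
    p[2]=zg+.02; env.movel(p,velocity=.08); st('l1')
    p[2]=zg+.19; env.movel(p,velocity=.15); st('l2')
    shot('scene','sc2')
E
```

```text
True
in 27.93 [0.4921 0.2316 0.0752] F [-1.2  0.3  7.5] gap 1.001 gf 3.3
```

```bash
python3 - <<'E'
from h import *
p=monitor.sense()['position'].copy(); p[2]=.079; env.movel(p,velocity=.05); st('up')
env.close_gripper(60); st('grip')
zg=monitor.sense()['position'][2]
p[2]=zg+.02; env.movel(p,velocity=.08); st('l1')
p[2]=zg+.19; env.movel(p,velocity=.15); st('l2')
shot('scene','sc2')
E
```

```text
up 28.18 [0.4924 0.2317 0.0794] F [ 0.2 -0.2  0. ] gap 0.996 gf 0.0
grip 28.86 [0.4922 0.2316 0.0791] F [0.3 0.5 0.6] gap 0.094 gf 58.6
l1 29.26 [0.4921 0.2316 0.0993] F [-0.1  0.6 -0.3] gap 0.093 gf 58.7
l2 30.54 [0.4918 0.2315 0.2682] F [-0.2  0.2 -1.9] gap 0.09 gf 58.7
```

View pics/sc2.png

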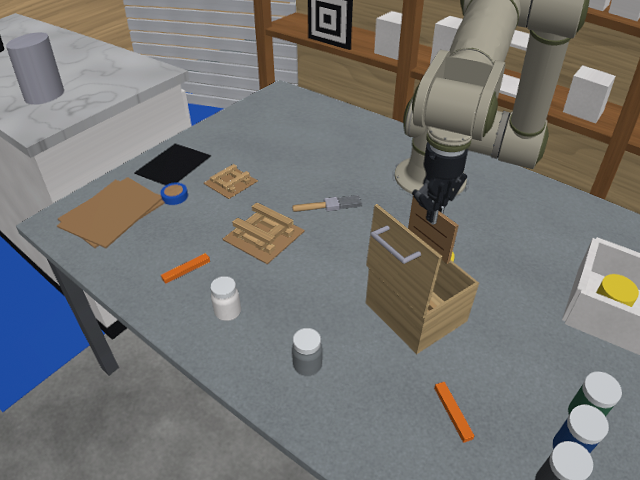

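The board is held upright and clear of the box, and the flap stands upright. Now I'll move it over the stand.

```bash
python3 - <<'E'
from h import *
d=fr(ST,0,0,.268)
env.movel(d,velocity=.22,frame=down(ST[2])); st('over')
d[2]=.167; env.movel(d,velocity=.12); env.hold(.4); st('fin')
shot('scene','sc3');f=shot('top','top4')
c=cv2.resize(f['frame'][150:360,150:450,::-1],None,fx=1.3,fy=1.3); s=cv2.resize(cv2.imread('pics/sc3.png')[120:340,180:500],(400,275))
o=np.zeros((275,800,3),np.uint8); o[:,:390]=c[:273][:275].copy() if len(c)>=275 else np.pad(c,((0,275-len(c)),(0,0),(0,0)));o[:,400:]=s
cv2.imwrite('pics/m.png',o)
E
```

```text
over 32.83 [ 0.5244 -0.2257  0.2681] F [ 0.2 -0.7 -1.2] gap 0.094 gf 58.7
fin 34.22 [ 0.5243 -0.2263  0.1671] F [-0.1  0.4 -0.8] gap 0.095 gf 58.7
```

View pics/m.png

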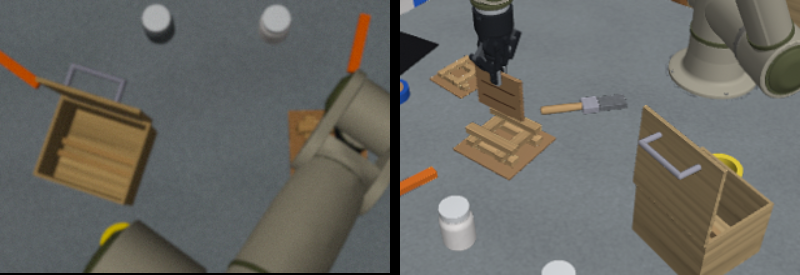

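The board is held upright over the stand and parallel to the third-layer slats. The flap is upright and the bystanders are undisturbed.

```bash
python3 - <<'E'
from h import *
print(job.hand_in())
E
```

```text
the job is handed in; nothing more can be done
None
```

I handed the job in at about 34 s with both slats laid, the flap upright and the board held upright about 4 cm above the stand; the hand-in call returned no verdict.

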